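# Unlatch the tube block and lift it out of its dock

### The arm

A 7-joint arm with a two-finger parallel gripper is mounted at the origin on a cart in front of the work surface, level with it; the furniture and walls round the work are solid. World frame = base frame: x ahead of the robot, y to its left, z up, the work surface at z = 0. Lengths are in m, angles in rad, forces in N, time in s.
With the tool pointing down it reaches from about 0.4 to 0.85 m from the base axis. Payload 10.4 kg.
Tool frame: the origin (TCP) lies between the finger pads; the fingertips stand 17 mm ahead of it and the grasp point (between the pads) lies 2 mm behind it; z points along the fingers, y is the direction in which the jaws open and shut (so a half turn about z gives the same grasp; the last joint's range is limited). The gripper opens to 85 mm and grips with 20 to 120 N. Pads are 22 mm wide; open, the fingers measure 114 mm over their backs; the gripper's body (76 mm by 85 mm) begins 54 mm behind the grasp point. The pads swing forward as they close: fully open they stand 13 mm farther back than shut.
Start: joints at [-1.175, 0.332, -0.065, 1.46, 0.022, 1.35, -0.088], TCP at [0.254, 0.571, 0.248] pointing down, gripper open.
Joint ranges: [-2.6, 2.6], [-0.5, 2.12], [-1.47, 1.34], [0.16, 2.42], [-1.27, 4.41], [0.06, 2.06], [-2.6, 2.6]. Speed limits (rad/s): [2.22, 2.22, 2.79, 2.79, 3.14, 3.14, 3.14].

### API

Orientations are given as a unit quaternion [x, y, z, w].
In Python, from workcell import manip gives the robot as it stands.
- The arm moves only by the tool jog_arm, never from a script. Its argument "steps" is one flat list of numbers, 5 for each row, row after row: the finger opening in m, from 0 to 0.0854, then the shift along the tool's x, y, z in m, then the turn about the tool's z in rad. In form: [gripper, x, y, z, twist, gripper, x, y, z, twist, ...]. A call has exactly 10 rows; each row is the pose to reach, as a shift and turn from the pose commanded when the call began, along the tool's axes at that moment; what a row does not reach only later rows make up. A row lasts 1/10 s, in which the tool goes at most 50 mm and 8.59 degrees, less where a joint would pass 70% of its speed; a pose out of reach is approached as far as the arm can. A call with a gripper value outside its range is refused whole. The fingers move at their own pace and stop on an object; "grip_force" is the grip in N (left out, the last holds). Time passes only in rows, so rows that repeat a pose let the fingers close, or fill a call up. It gives the time, the measured TCP pose, the force and the opening at its end, in the units of the state.
- manip.get_obs(): the state, without advancing time (a new reading comes with each control period).
- manip.camera(name): name is "scene" or "top" or "wrist"; returns (picture, depth): 400x640x3 uint8, red, green, blue; 400x640 float32, m along the optical axis (not along the pixel's ray), 0 where there is no reading.
- manip.calibration(name): a dict with "mtx" (3x3 intrinsics, pixels), "world_to_cam" (4x4, takes a point from world to camera coordinates). Camera axes: x right, y down, z forward; pixel columns grow to the right and rows downward; lengths in m; the calibration is good to about 2 mm. A picture is of the moment at which its call begins: read the wrist's pose just before it. calibration takes no time and is no camera call; for the wrist camera it gives the pose at the moment of the call.
- manip.hand_in(): hands the job in, once; it reports no verdict.
The state is a dict: "clock": time; "joint_pos": joint angles; "joint_velocities": joint speeds; "tau": joint torques, N m; "position": TCP position; "ee_rot": TCP orientation; "ft_force": force on the tool from outside, world axes, zero at the start; "torque": the same for the moment, N m; "grip_width": opening from 0.0 (shut) to 1.0 (fully open).
Only numpy, scipy, OpenCV 4.12 (cv2) and the standard library are available. Lean on these libraries where they do the work, as an engineer would, in place of code of your own. Each camera call takes 0.05 s, during which the arm holds its last target.

### The job

The aluminium tube block is locked down in the white dock by a spring latch hidden underneath it. Press down the orange tongue at the front of the dock until the block pops up and let the tongue go; then lift the block out by its black handle and set it down upright on the blue mat, without dropping it and without disturbing the grey tip box, the tape roll, the petri dish or the beaker.

Things in the scene. Friction and masses are not known exactly. Their poses are not given: they have to be found in the camera images.
- dock: white bench dock fixed to the worktop, turned -0.2 to 0.6 rad. Origin: on the worktop under the centre of its bay and of the seated block; its -x points to the front, where the tongue is. Front face at x = -52 mm, back at +85 mm, 144 mm wide; bay 74 x 114 mm, walls 60 mm high, control head behind the bay 76 mm high
- tongue_press (a point): where to press the orange latch tongue: a plate 36 mm wide (dock y), sticking out 61 mm from the dock's front face. Point on its upper face, on the middle line, 95 mm in front of the dock's origin, 18 mm from the free end, 36 mm above the worktop. Pressed down 13 to 15 mm it frees the block (about 4 to 8 N); stop at about 23 mm; it springs back when let go
- latch_tongue (a joint): angle of the latch tongue in rad: 0 at rest (latch engaged), grows as the tongue is pressed (about 1 mm at the pressing point per 0.015 rad); the block is freed at about 0.20 to 0.23, the stop is at 0.36. The pivot lies under the block, 65 mm behind the pressing point
- block_handle (a point): centre of the black handle bar on top of the block: 16 mm thick (block x), 78 mm long (block y), 14 mm high, with 18 mm free below it. This point is 65 mm above the block's underside; about 99 mm above the worktop while latched, 117 mm once popped up. Axes are the block's; they agree with the dock's while it is seated
- block_mid (a point): centre of the aluminium tube block, 70 (x) x 110 (y) x 40 mm high, about 0.35 kg; 20 mm above its underside, 45 mm below the handle's centre. Latched, it cannot be pulled out. Once freed, a spring ejector lifts it 18 mm and holds it there, loose in the bay with 2 mm of play all round; it must rise 30 mm more to clear everything on the dock
- mat: flat blue mat fixed to the worktop to the left of the dock, 150 mm (x) x 130 mm (y), 4 mm thick; origin at the centre of its underside
- tipbox_grey: bystander: smoke grey tip box with lid, 89 x 120 x 65 mm, loose, to the right of the dock near the front; origin at the centre of its underside. Between it and the shelf stands the place's gel casting stand, 212 mm high, its left end at y = +70 mm: keep the hand clear of it
- label_tape: bystander: roll of tape lying flat, 77 mm across, 19 mm high, loose, behind and to the left of the dock; origin at the centre of its underside
- petri: bystander: petri dish, 90 mm across, 12 mm high, loose, near the front edge in front of the mat; origin at the centre of its underside
- beaker: bystander: beaker with a red band, 102 mm across, 139 mm high, loose, to the right of the casting stand; origin at the centre of its underside

How it is judged:
On the way, in this order (a step that is already met when the one before it is completed fails the run):
1. the tongue is pressed down (value of joint latch_tongue above 0.17 rad).
2. the block has popped up in the bay and the tongue is let go (z of block_handle in the frame of dock above 0.109 m and value of joint latch_tongue below 0.05 rad), for 0.1 s.
At the end, for the whole second after the job is handed in: the block stands upright (within 0.1 rad) and still on the mat, its middle within 50 mm (mat x and mat y) of the mat's centre; the tongue is back up (x of block_handle in the frame of mat between -0.05 and 0.05 m and y of block_handle in the frame of mat between -0.05 and 0.05 m and z of block_handle in the frame of mat below 0.075 m and angle between block_handle's own z axis and vertical below 0.1 rad and value of joint latch_tongue below 0.05 rad and linear speed of block below 0.03 m/s); the robot touches nothing.
It fails at once if the block is let go more than 25 mm above the mat or worktop once it is out of the dock (horizontal distance between block_handle and dock above 0.12 m and height (world z) of block_handle above 0.094 m and contact force between each of the arm, the fingers and block below 0.1 N).
It fails at once if the grey tip box is pushed more than 30 mm (distance of tipbox_grey from where it was at the start of the episode above 0.03 m).
It fails at once if the tape roll is pushed more than 30 mm (distance of label_tape from where it was at the start of the episode above 0.03 m).
It fails at once if the petri dish is pushed more than 30 mm (distance of petri from where it was at the start of the episode above 0.03 m).
It fails at once if the beaker is pushed more than 30 mm (distance of beaker from where it was at the start of the episode above 0.03 m).
It also fails if it takes over 51 s, if anything falls off the work surface, if the arm or the gripper's body presses on something with over 40 N, if the wrist force passes 120 N, or if a joint passes its speed limit or range.

## Working session

There is one attempt and no reset: what is moved stays moved. The work goes in short steps, Python scripts to look and compute and a tool call to move; the robot and the scene stay as the last step left them, time stands still between calls to the robot, and variables do not carry over. Pictures are saved under pics/ and viewed, and the job is handed in when it is done.

Besides the shell and the picture viewer there is one more tool, called after ">>>" in YAML: its name, and indented under it one key for each argument. jog_arm: Moves the arm, as the interface text tells. Its arguments: {"type":"object","properties":{"steps":{"type":"array"},"grip_force":{"type":"number"}},"required":["steps"]}

```bash
mkdir -p pics; python3 - <<'E'
from workcell import manip
import cv2,numpy as np
print(manip.get_obs())
for n in ["scene","top"]:
    p,d=manip.camera(n); cv2.imwrite(f"pics/{n}0.png",p[:,:,::-1]); np.savez(f"{n}0.npz",p=p,d=d,**manip.calibration(n))
    print(n,manip.calibration(n))
E
```

```text
{'clock': 0.0, 'joint_pos': array([-1.17460787,  0.33289971, -0.06468055,  1.46094974,  0.02160146,
        1.34988296, -0.08850284]), 'joint_velocities': array([ 0.00028462,  0.00014896, -0.00059884, -0.00034308,  0.00021216,
       -0.0018489 , -0.00041816]), 'tau': array([-1.41197241e-03, -6.25443220e+01,  4.83196252e-02, -3.91608810e+01,
        1.60634582e-02,  9.75132192e-03, -1.77320840e-05]), 'position': array([0.25403118, 0.57066285, 0.24749445]), 'ee_rot': array([ 2.07867217e-01,  9.78156786e-01, -7.13157811e-04, -1.13784395e-04]), 'ft_force': array([-0.02373727, -0.03220141,  0.61579588]), 'torque': array([-0.02745303, -0.0320565 ,  0.00495549]), 'grip_width': 1.001126542625027}
scene {'mtx': array([[376.25003178,   0.        , 317.33663286],
       [  0.        , 376.25003178, 194.10415092],
       [  0.        ,   0.        ,   1.        ]]), 'world_to_cam': array([[ 0.87256182, -0.4880128 , -0.02189479, -0.40827366],
       [-0.29762029, -0.49553159, -0.81600895,  0.25555632],
       [ 0.38737325,  0.71853459, -0.57762446,  1.12222446],
       [ 0.        ,  0.        ,  0.        ,  1.        ]])}
top {'mtx': array([[435.77369977,   0.        , 313.15845474],
       [  0.        , 435.77369977, 202.04521489],
       [  0.        ,   0.        ,   1.        ]]), 'world_to_cam': array([[-0.02084922, -0.99930779, -0.03080989,  0.08683054],
       [-0.98610041,  0.02563495, -0.16416098,  0.52466647],
       [ 0.16483716,  0.02695901, -0.98595229,  1.20267098],
       [ 0.        ,  0.        ,  0.        ,  1.        ]])}
```

View pics/scene0.png

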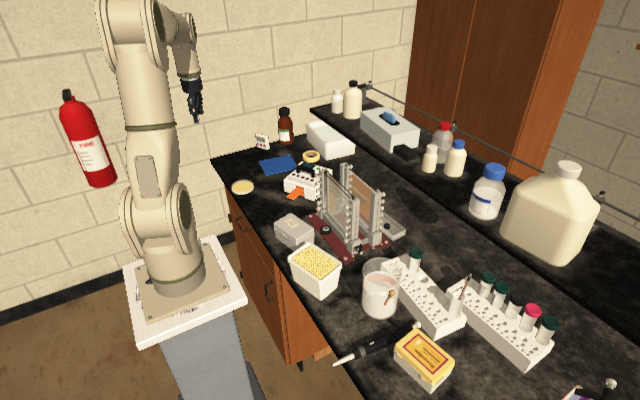

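View pics/top0.png

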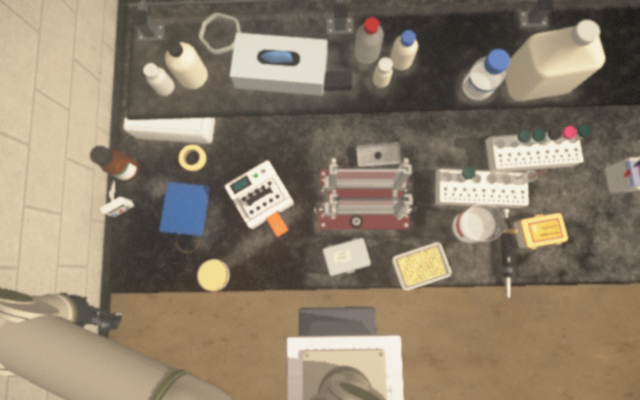

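The top view shows the dock near (259,194), its orange tongue at (277,223), the blue mat at (185,208), the tape at (192,158) and the petri dish at (213,275). Next I'll measure them.

```bash
cat > h.py <<'E'
import cv2,numpy as np
def load(n):
    z=np.load(n); return z['p'],z['d'],z['mtx'],z['world_to_cam']
def plane(uv,z,K,T):
    uv=np.atleast_2d(uv).astype(float); C=np.linalg.inv(T)
    r=np.c_[uv,np.ones(len(uv))]@np.linalg.inv(K).T@C[:3,:3].T
    o=C[:3,3]; return o+r*((z-o[2])/r[:,2])[:,None]
def cloud(d,K,T):
    v,u=np.mgrid[:d.shape[0],:d.shape[1]]
    c=np.stack([(u-K[0,2])/K[0,0]*d,(v-K[1,2])/K[1,1]*d,d],-1); C=np.linalg.inv(T)
    return c@C[:3,:3].T+C[:3,3]
def proj(X,K,T):
    c=np.atleast_2d(X)@T[:3,:3].T+T[:3,3]; q=c@K.T; return q[:,:2]/q[:,2:]
E
python3 - <<'E'
from h import *
for n in ["top0","scene0"]:
    p,d,K,T=load(n+".npz"); W=cloud(d,K,T); hsv=cv2.cvtColor(p,cv2.COLOR_RGB2HSV)
    for nm,lo,hi,z in [("orange",(4,170,140),(14,255,255),.036),("blue",(100,120,60),(125,255,255),.004),("yellow",(22,110,120),(34,255,255),.019)]:
        m=cv2.inRange(hsv,lo,hi); N,l,s,c=cv2.connectedComponentsWithStats(m)
        for i in range(1,N):
            if s[i,4]<40: continue
            w=W[l==i]; r=cv2.minAreaRect(plane(np.argwhere(l==i)[:,::-1],z,K,T)[:,:2].astype(np.float32))
            if not(-.2<w[:,1].mean()<.6): continue
            print(n,nm,s[i],c[i].round(1),"depthmed",np.median(w,0).round(3),"rect",np.round(r[0],3),np.round(r[1],3),round(r[2],1))
p,d,K,T=load("top0.npz")
cv2.imwrite("pics/topcrop.png",cv2.resize(p[110:310,100:370,::-1],None,fx=2.9,fy=2.9,interpolation=cv2.INTER_CUBIC))
W=cloud(d,K,T)
np.set_printoptions(linewidth=200,suppress=True)
print((W[150:245:5,220:300:5,2]*1000).round())
E
```

```text
top0 blue [ 162  185   43   48 1614] [184.  208.9] depthmed [0.522 0.46  0.003] rect [0.524 0.462] [0.115 0.135] 83.3
scene0 orange [552   0  15  39 113] [559.7  18.6] depthmed [1.824 0.188 0.493] rect [4.347 1.652] [2.202 0.045] 30.5
scene0 orange [ 515    9   82  160 4134] [550.7  97.1] depthmed [1.969 0.188 0.097] rect [3.101 0.784] [3.897 0.295] 28.7
scene0 orange [510 160  29  20 290] [522.3 170.4] depthmed [ 1.939  0.188 -0.342] rect [ 1.323 -0.137] [0.123 0.092] 89.9
scene0 orange [286 186  18  14 132] [295.4 193.1] depthmed [0.479 0.183 0.034] rect [0.479 0.175] [0.082 0.053] 29.4
scene0 orange [273 260  17 105 303] [280.8 309. ] depthmed [ 0.319  0.054 -0.386] rect [ 0.212 -0.261] [0.337 0.012] 71.3
scene0 orange [ 281  272   48   93 1866] [300.  326.8] depthmed [ 0.386  0.049 -0.594] rect [ 0.216 -0.291] [0.272 0.096] 88.7
scene0 blue [453 140  11   8  79] [458.4 143.6] depthmed [ 0.875 -0.177  0.294] rect [1.334 0.19 ] [0.081 0.045] 43.3
scene0 blue [259 156  38  20 528] [277.3 164.8] depthmed [0.522 0.456 0.002] rect [0.526 0.457] [0.139 0.151] 83.4
scene0 yellow [232 182
[... 972 characters left out ...]
 72.  74.  72.  75.  64.  58.   1.]
 [  2.  -2.  -2.  -0.  59.  74.  99.  72.  75.  74.  75.  53.  59.  59.  23.   3.]
 [ -5.  -1.   1.  -3.  57.  54.  71.  73.  70.  65.  61.  59.  38.  -1.  -4.  -1.]
 [  3.  -0.  -5.   4.   1.  58.  75.  67.  59.  60.  37.  38.  -2.  -4.  -1.  -1.]
 [  3.   2.  -1.  -0.   1.  63.  51.  60.  58.  25.  40.  36.  35.   3.  -2.  -2.]
 [ -3.   0.   3.  -0.  -1.  -4.  58.  35.  -1.   2.  -7.  37.  36.   0.  -0.  -2.]
 [ -3.  -3.  -4.   2.   2.  -5.   1.   4.   1.  -0.  -2.  35.  37.  36.   0.   1.]
 [  2.  -4.   1.  -2.   0.   3.   1.   6.  -2.   2.  -2.  -4.   2.  -4.  -3.  -3.]
 [ -0.   1.   0.  -3.  -1.  -3.   0.   1.   0.   2.   2.   0.  -2.  -2.   1.   2.]]
```

```bash
python3 - <<'E'
from h import *
p,d,K,T=load("scene0.npz")
cv2.imwrite("pics/scenecrop.png",cv2.resize(p[130:260,220:380,::-1],None,fx=4.5,fy=4.5,interpolation=cv2.INTER_CUBIC))
E
```

```text
(no output)
```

View pics/topcrop.png

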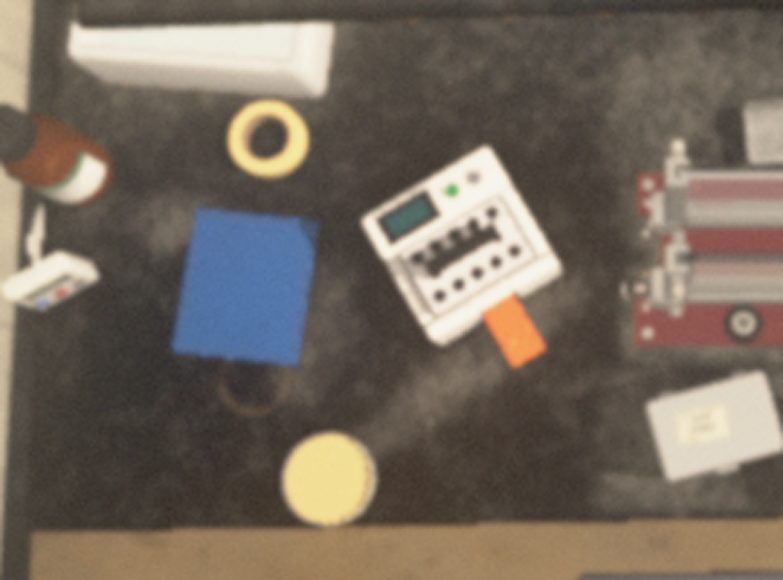

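View pics/scenecrop.png

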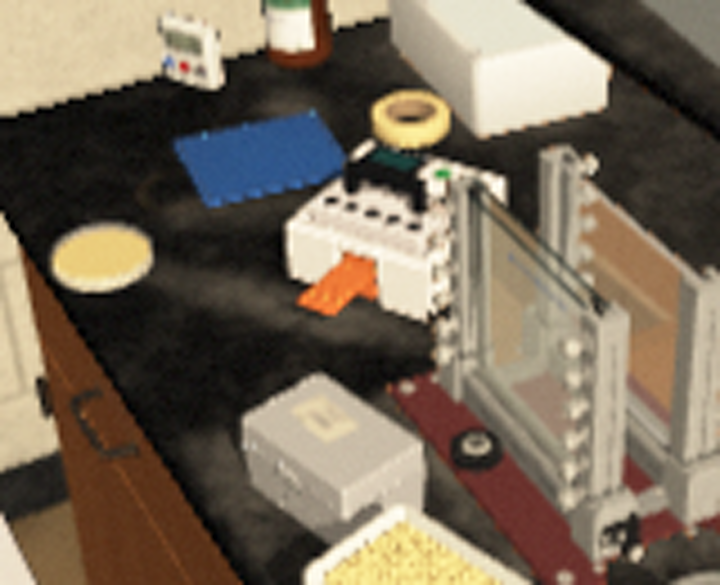

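```bash
python3 - <<'E'
from h import *
p,d,K,T=load("top0.npz"); W=cloud(d,K,T); hsv=cv2.cvtColor(p,cv2.COLOR_RGB2HSV)
roi=np.zeros(d.shape,bool); roi[150:245,215:305]=1
def rect(m,z):
    X=plane(np.argwhere(m)[:,::-1],z,K,T)[:,:2].astype(np.float32); r=cv2.minAreaRect(X); return X.mean(0).round(4),np.round(r[0],4),np.round(r[1],4),round(r[2],1)
o=(cv2.inRange(hsv,(3,130,120),(18,255,255))>0)&roi
print("orange",o.sum(),rect(o,.036))
X=plane(np.argwhere(o)[:,::-1],.036,K,T)[:,:2]; print("pca",np.degrees(np.arctan2(*np.linalg.eigh(np.cov(X.T))[1][::-1,1])))
h=roi&(W[...,2]>.094)
X=plane(np.argwhere(h)[:,::-1],.106,K,T)[:,:2]; w,v=np.linalg.eigh(np.cov(X.T)); print("handle",h.sum(),rect(h,.106),"long axis deg",np.degrees(np.arctan2(v[1,1],v[0,1])), "depthmed",np.median(W[h],0))
D=roi&(W[...,2]>.045); X=W[D]; 
r=cv2.minAreaRect(X[:,:2].astype(np.float32)); print("dock",r)
hd=roi&(W[...,2]>.045)
# head back edge
w_=(cv2.inRange(hsv,(0,0,150),(180,70,255))>0)&roi
print("white",w_.sum())
# petri, tape, tipbox
for nm,(u0,u1,v0,v1),lo,hi,z in [("petri",(190,240,250,300),(15,60,120),(40,255,255),.012),("tape",(170,215,135,180),(15,50,120),(40,255,255),.019),("tip",(315,375,230,280),(0,0,130),(180,60,255),.065)]:
    R=np.zeros(d.shape,bool);R[v0:v1,u0:u1]=1; m=(cv2.inRange(hsv,lo,hi)>0)&R; print(nm,m.sum(),rect(m,z))
E
```

```text
orange 308 (array([0.4663, 0.18  ], dtype=float32), array([0.4661, 0.1799]), array([0.0642, 0.0402]), 30.0)
pca -151.23660582353094
handle 209 (array([0.5393, 0.2233], dtype=float32), array([0.5371, 0.2293]), array([0.2349, 0.258 ]), 86.1) long axis deg 137.4297463882104 depthmed [0.53215643 0.21287268 0.10543617]
dock ((0.45414507389068604, 0.1735471487045288), (0.36272573471069336, 0.14439935982227325), 29.62324333190918)
white 2222
petri 1286 (array([0.3086, 0.3662], dtype=float32), array([0.3156, 0.3623]), array([0.1417, 0.1133]), 88.9)
tape 562 (array([0.6796, 0.4354], dtype=float32), array([0.6826, 0.4368]), array([0.0987, 0.131 ]), 2.4)
tip 1344 (array([ 0.3686, -0.0139], dtype=float32), array([ 0.3813, -0.0112]), array([0.1168, 0.1217]), 14.6)
```

```bash
cat >> h.py <<'E'
def shift(tgt,obs=None):
    from workcell import manip; from scipy.spatial.transform import Rotation as R
    o=obs or manip.get_obs(); M=R.from_quat(o['ee_rot']); m=M.as_matrix()
    print("pos",o['position'].round(4),"yaw of tool y deg",np.degrees(np.arctan2(m[1,1],m[0,1])).round(2),"tilt",m[:,2].round(3),"F",o['ft_force'].round(2),"t",round(o['clock'],2),"grip",round(o['grip_width'],3))
    print("shift",(m.T@(np.array(tgt)-o['position'])).round(4))
E
python3 -c "
from h import *
shift([.45,.2,.3])"
```

```text
pos [0.254  0.5707 0.2476] yaw of tool y deg 66.01 tilt [-0.    -0.001 -1.   ] F [0.13 0.09 0.54] t 0.1 grip 1.001
shift [-0.3298 -0.259  -0.052 ]
```

>>> jog_arm:
  steps: [0,-0.033,-0.026,-0.005,0.063,0,-0.066,-0.052,-0.01,0.126,0,-0.099,-0.078,-0.015,0.19,0,-0.132,-0.104,-0.02,0.252,0,-0.165,-0.13,-0.025,0.315,0,-0.198,-0.156,-0.03,0.378,0,-0.231,-0.182,-0.035,0.441,0,-0.264,-0.207,-0.04,0.504,0,-0.297,-0.233,-0.046,0.567,0,-0.33,-0.259,-0.052,0.63]

```text
clock: 1.1
position: [0.4507, 0.1984, 0.3004]
ee_rot: [0.502, 0.865, -0.0, -0.0]
ft_force: [0.6, 0.7, 1.3]
grip_width: -0.002
```

```bash
python3 - <<'E'
from h import *
from workcell import manip
o=manip.get_obs(); shift([.45,.2,.3],o); c=manip.calibration("wrist"); p,d=manip.camera("wrist"); print(o['joint_velocities'].round(3))
cv2.imwrite("pics/w1.png",p[:,:,::-1]); np.savez("w1.npz",p=p,d=d,**c); print(c)
E
```

```text
pos [0.4507 0.1984 0.3004] yaw of tool y deg 29.76 tilt [-0.  0. -1.] F [0.59 0.73 1.25] t 1.1 grip -0.002
shift [0.0017 0.0002 0.0004]
[ 0.428 -0.012  0.43  -0.113  0.003  0.121  0.228]
{'mtx': array([[334.37596629,   0.        , 322.0852816 ],
       [  0.        , 334.37596629, 198.38666815],
       [  0.        ,   0.        ,   1.        ]]), 'world_to_cam': array([[ 8.67680162e-01,  4.97122430e-01, -6.52254021e-04,
        -4.90594482e-01],
       [ 4.69928207e-01, -8.19785796e-01,  3.27289976e-01,
        -1.08194157e-01],
       [ 1.62168480e-01, -2.84289533e-01, -9.44923725e-01,
         4.13346453e-01],
       [ 0.00000000e+00,  0.00000000e+00,  0.00000000e+00,
         1.00000000e+00]])}
```

View pics/w1.png

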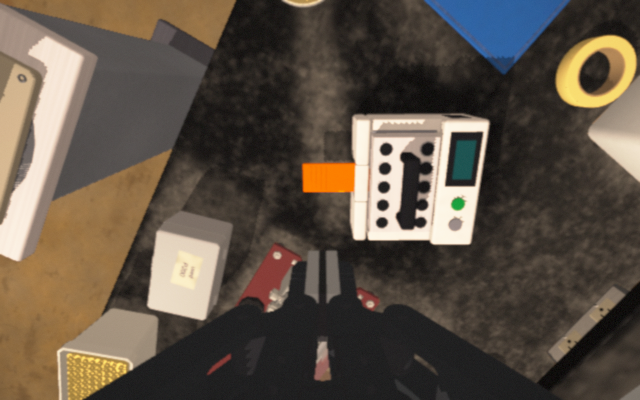

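The wrist view is aligned with the dock. The orange tongue spans about (303–354, 163–192) and the black handle bar runs from (409,155) to (406,226). I'll take a settled shot and measure from that.

```bash
python3 - <<'E'
from h import *
from workcell import manip
for k in range(2): manip.camera("wrist")
c=manip.calibration("wrist"); p,d=manip.camera("wrist"); o=manip.get_obs()
np.savez("w2.npz",p=p,d=d,**c); K=c['mtx'];T=c['world_to_cam']; print(o['position'],np.abs(o['joint_velocities']).max())
hsv=cv2.cvtColor(p,cv2.COLOR_RGB2HSV); W=cloud(d,K,T)
def rep(n,m,z):
    N,l,s,cc=cv2.connectedComponentsWithStats(m.astype(np.uint8)); i=1+s[1:,4].argmax(); m=l==i
    X=plane(np.argwhere(m)[:,::-1],z,K,T)[:,:2]; w,v=np.linalg.eigh(np.cov(X.T)); r=cv2.minAreaRect(X.astype(np.float32))
    print(n,m.sum(),s[i,:4],"mean",X.mean(0).round(4),"rect",np.round(r[0],4),np.round(r[1],4),round(r[2],2),"pca",np.degrees(np.arctan2(v[1,1],v[0,1])).round(2),"zmed",np.median(W[m][:,2]).round(4)); return X.mean(0)
roi=np.zeros(d.shape,bool); roi[90:260,280:500]=1
rep("orange",roi&(cv2.inRange(hsv,(3,130,120),(20,255,255))>0),.036)
h=roi&(W[...,2]>.092)&(hsv[...,2]<90); rep("handle",h,.106)
rep("head",roi&(W[...,2]>.07)&(W[...,2]<.082)&(hsv[...,2]>130),.076)
roi2=np.zeros(d.shape,bool); roi2[200:320,140:240]=1
t=roi2&(W[...,2]>.05)&(hsv[...,2]>100); rep("tip",t,.065)
E
```

```text
[0.45046444 0.19952009 0.30019543] 0.03995871322383704
orange 1617 [301 161  54  31] mean [0.469  0.1826] rect [0.469  0.1822] [0.0636 0.0374] 29.63 pca -149.58 zmed 0.0357
handle 1161 [399 154  22  74] mean [0.5373 0.2262] rect [0.538  0.2249] [0.0173 0.0772] 30.29 pca 120.29 zmed 0.1058
head 3629 [370 134  71  97] mean [0.534  0.2268] rect [0.5393 0.2241] [0.0699 0.1094] 30.13 pca 118.67 zmed 0.0743
tip 5565 [148 223  77  97] mean [ 0.3718 -0.0041] rect [ 0.3724 -0.0065] [0.0801 0.125 ] 14.38 pca 103.04 zmed 0.0643
```

```bash
python3 -c "
from h import *
shift([.4568,.1767,.065])"
```

```text
pos [0.4505 0.1995 0.3002] yaw of tool y deg 29.81 tilt [-0.  0. -1.] F [ 0.25  0.69 -0.63] t 1.3 grip 0.001
shift [-0.023  -0.0058  0.2352]
```

>>> jog_arm:
  steps: [0,-0.004,-0.001,0.03,0,0,-0.01,-0.003,0.06,0,0,-0.016,-0.004,0.09,0,0,-0.021,-0.006,0.12,0,0,-0.023,-0.006,0.15,0,0,-0.023,-0.006,0.18,0,0,-0.023,-0.006,0.205,0,0,-0.023,-0.006,0.22,0,0,-0.023,-0.006,0.23,0,0,-0.023,-0.006,0.235,0]

```text
clock: 2.3
position: [0.4558, 0.1781, 0.0644]
ee_rot: [0.5, 0.866, -0.0, -0.0]
ft_force: [0.8, -0.5, 0.3]
grip_width: -0.002
```

```bash
python3 - <<'E'
from h import *
from workcell import manip
c=manip.calibration("wrist");p,d=manip.camera("wrist");cv2.imwrite("pics/w3.png",p[:,:,::-1])
shift([.4568,.1767,.036])
E
```

```text
pos [0.4559 0.1779 0.0643] yaw of tool y deg 29.99 tilt [-0.001 -0.    -1.   ] F [-0.32 -0.99  0.35] t 2.35 grip -0.0
shift [-0.0015  0.0003  0.0283]
```

View pics/w3.png

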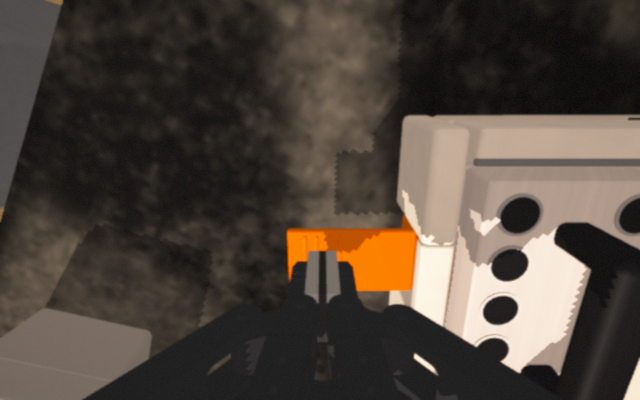

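The closed fingertips, at about (322,255), are over the tongue plate (288–415, 229–291). Pressing now.

>>> jog_arm:
  steps: [0,-0.001,0,0.004,0,0,-0.001,0,0.008,0,0,-0.001,0,0.012,0,0,-0.001,0,0.015,0,0,-0.001,0,0.018,0,0,-0.001,0,0.021,0,0,-0.001,0,0.023,0,0,-0.001,0,0.025,0,0,-0.001,0,0.026,0,0,-0.001,0,0.026,0]

```text
clock: 3.35
position: [0.4557, 0.1756, 0.0388]
ee_rot: [0.501, 0.866, -0.001, -0.001]
ft_force: [-6.1, -2.8, 5.8]
grip_width: -0.003
```

```bash
python3 - <<'E'
from h import *
from workcell import manip
c=manip.calibration("wrist");p,d=manip.camera("wrist");cv2.imwrite("pics/w4.png",p[:,:,::-1])
shift([.4568,.1767,.036]); W=cloud(d,c['mtx'],c['world_to_cam'])
z=W[...,2]; print("handle top z",np.percentile(z[220:380,560:640],[50,90,98]).round(4))
E
```

```text
pos [0.4558 0.1756 0.0389] yaw of tool y deg 29.89 tilt [-0.003 -0.001 -1.   ] F [-6.77 -3.73  5.78] t 3.4 grip 0.002
shift [0.0005 0.0015 0.0029]
handle top z [0.0928 0.0938 0.0944]
```

View pics/w4.png

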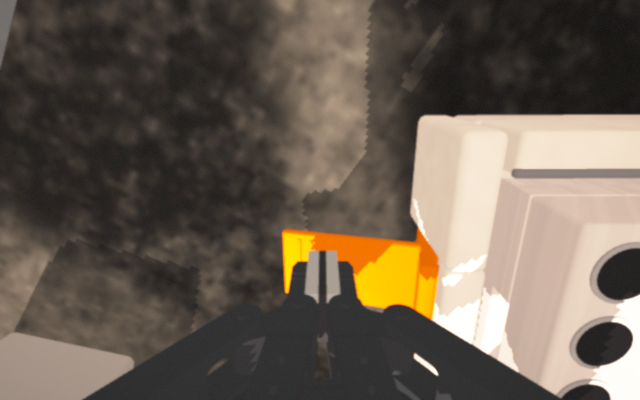

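The block top now reads z ≈ 0.093 (it was 0.074 latched), so the block has popped. Letting the tongue go.

>>> jog_arm:
  steps: [0,0,0,-0.004,0,0,0,0,-0.01,0,0,0,0,-0.02,0,0,0,0,-0.035,0,0,0,0,-0.06,0,0,0.004,0,-0.1,0,0,0.01,0,-0.14,0,0.06,0.015,0,-0.18,0,0.06,0.02,0,-0.22,0,0.06,0.02,0,-0.25,0]

```text
clock: 4.4
position: [0.447, 0.1944, 0.2928]
ee_rot: [0.5, 0.866, 0.002, 0.001]
ft_force: [1.2, -0.6, 0.0]
grip_width: 0.503
```

```bash
python3 - <<'E'
from h import *
from workcell import manip
for k in range(4): manip.camera("wrist")
c=manip.calibration("wrist"); p,d=manip.camera("wrist"); o=manip.get_obs()
cv2.imwrite("pics/w5.png",p[:,:,::-1]);np.savez("w5.npz",p=p,d=d,**c); K=c['mtx'];T=c['world_to_cam']
hsv=cv2.cvtColor(p,cv2.COLOR_RGB2HSV); W=cloud(d,K,T)
def rep(n,m,z):
    N,l,s,cc=cv2.connectedComponentsWithStats(m.astype(np.uint8)); i=1+s[1:,4].argmax(); m=l==i
    X=plane(np.argwhere(m)[:,::-1],z,K,T)[:,:2]; w,v=np.linalg.eigh(np.cov(X.T)); r=cv2.minAreaRect(X.astype(np.float32))
    print(n,m.sum(),s[i,:4],"mean",X.mean(0).round(4),"rect",np.round(r[0],4),np.round(r[1],4),round(r[2],2),"pca",np.degrees(np.arctan2(v[1,1],v[0,1])).round(2),"zmed",np.median(W[m][:,2]).round(4)); return r[0]
roi=np.zeros(d.shape,bool); roi[80:290,270:520]=1
rep("orange",roi&(cv2.inRange(hsv,(3,130,120),(20,255,255))>0),.036)
h=roi&(W[...,2]>.112)&(hsv[...,2]<90); r=rep("handle",h,.124)
rep("blue",(cv2.inRange(hsv,(100,120,60),(125,255,255))>0),.004)
shift([*r,.22])
E
```

```text
orange 1708 [305 162  56  32] mean [0.4693 0.1827] rect [0.4693 0.1824] [0.0641 0.0378] 29.93 pca -149.01 zmed 0.0358
handle 1381 [410 159  26  80] mean [0.5369 0.2261] rect [0.5374 0.2252] [0.0174 0.0773] 30.12 pca 120.33 zmed 0.1232
blue 5291 [436   0 142  73] mean [0.5545 0.4236] rect [0.555  0.4091] [0.1525 0.0728] 29.97 pca -156.1 zmed 0.0037
pos [0.4469 0.1936 0.289 ] yaw of tool y deg 29.91 tilt [-0. -0. -1.] F [0.11 0.29 0.98] t 4.65 grip 0.704
shift [-0.0177  0.0943  0.069 ]
```

View pics/w5.png

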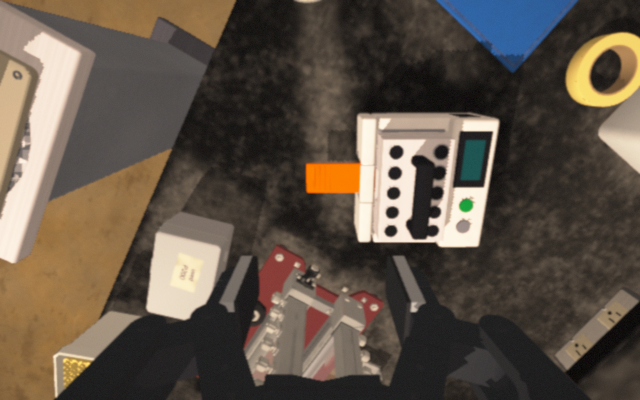

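The popped handle reads (0.538, 0.225) with its top at z = 0.123. The tongue is back at z = 0.036. Moving over the handle and down.

>>> jog_arm:
  steps: [0.05,-0.004,0.025,0,0,0.05,-0.01,0.05,0.02,0,0.05,-0.015,0.075,0.04,0,0.05,-0.0175,0.09,0.065,0,0.05,-0.0175,0.0945,0.09,0,0.05,-0.0175,0.0945,0.115,0,0.05,-0.0175,0.0945,0.135,0,0.05,-0.0175,0.0945,0.15,0,0.05,-0.0175,0.0945,0.153,0,0.05,-0.0175,0.0945,0.153,0]

```text
clock: 5.65
position: [0.5375, 0.2255, 0.136]
ee_rot: [0.501, 0.866, -0.0, -0.0]
ft_force: [0.2, 0.1, 1.0]
grip_width: 0.588
```

```bash
python3 - <<'E'
from h import *
from workcell import manip
c=manip.calibration("wrist");p,d=manip.camera("wrist");cv2.imwrite("pics/w6.png",p[:,:,::-1])
shift([.5378,.2247,.117])
E
```

```text
pos [0.538  0.2257 0.1368] yaw of tool y deg 29.9 tilt [ 0.001  0.    -1.   ] F [ 0.71 -0.93  0.79] t 5.7 grip 0.585
shift [-0.0008 -0.0007  0.0198]
```

View pics/w6.png

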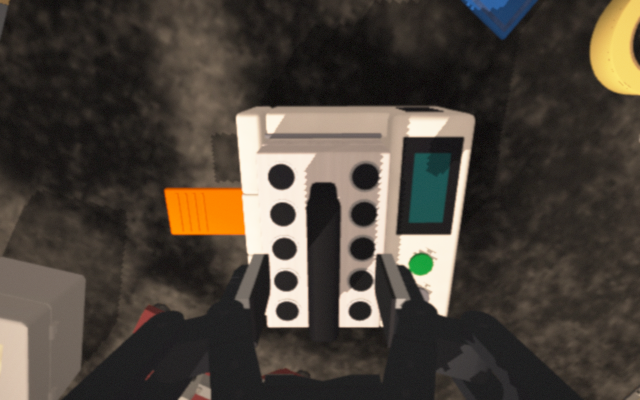

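The handle bar (u ≈ 322) is centred between the pads (≈255 and ≈390). I'll go down and close.

>>> jog_arm:
  steps: [0.05,-0.001,-0.001,0.007,0,0.05,-0.001,-0.001,0.014,0,0.05,-0.001,-0.001,0.019,0,0.05,-0.001,-0.001,0.02,0,0.03,-0.001,-0.001,0.02,0,0.02,-0.001,-0.001,0.02,0,0.01,-0.001,-0.001,0.02,0,0.005,-0.001,-0.001,0.02,0,0.005,-0.001,-0.001,0.02,0,0.005,-0.001,-0.001,0.02,0]
  grip_force: 50

```text
clock: 6.7
position: [0.5377, 0.2244, 0.1166]
ee_rot: [0.501, 0.866, 0.0, 0.0]
ft_force: [1.2, 1.2, 2.7]
grip_width: 0.175
```

```bash
python3 - <<'E'
from h import *
shift([.5378,.2247,.23])
E
```

```text
pos [0.5377 0.2244 0.1166] yaw of tool y deg 29.91 tilt [ 0.001  0.    -1.   ] F [1.16 1.17 2.71] t 6.7 grip 0.175
shift [ 0.0002  0.0003 -0.1134]
```

>>> jog_arm:
  steps: [0.005,0,0,0,0,0.005,0,0,-0.004,0,0.005,0,0,-0.01,0,0.005,0,0,-0.02,0,0.005,0,0,-0.032,0,0.005,0,0,-0.046,0,0.005,0,0,-0.06,0,0.005,0,0,-0.074,0,0.005,0,0,-0.085,0,0.005,0,0,-0.09,0]

```text
clock: 7.7
position: [0.5378, 0.2245, 0.208]
ee_rot: [0.501, 0.866, 0.001, 0.0]
ft_force: [0.5, 0.4, -3.4]
grip_width: 0.172
```

```bash
python3 - <<'E'
from h import *
from workcell import manip
c=manip.calibration("wrist");p,d=manip.camera("wrist");cv2.imwrite("pics/w7.png",p[:,:,::-1]);np.savez("w7.npz",p=p,d=d,**c)
p,d=manip.camera("top");c=manip.calibration("top");cv2.imwrite("pics/t7.png",cv2.resize(p[110:310,100:370,::-1],None,fx=2.9,fy=2.9));np.savez("t7.npz",p=p,d=d,**c)
shift([.524,.46,.2])
# mat from top0
p,d,K,T=load("top0.npz"); hsv=cv2.cvtColor(p,cv2.COLOR_RGB2HSV); m=cv2.inRange(hsv,(95,100,40),(128,255,255)); N,l,s,cc=cv2.connectedComponentsWithStats(m); 
m=(l==1+s[1:,4].argmax()); X=plane(np.argwhere(m)[:,::-1],.004,K,T)[:,:2].astype(np.float32); print(m.sum(),cv2.minAreaRect(X),X.mean(0))
E
```

```text
pos [0.5377 0.2245 0.2071] yaw of tool y deg 29.91 tilt [ 0.001  0.001 -1.   ] F [ 0.14  0.48 -2.61] t 7.8 grip 0.175
shift [0.211  0.1056 0.0072]
2014 ((0.5234419107437134, 0.4597795605659485), (0.12777867913246155, 0.14970678091049194), 80.67584991455078) [0.521906  0.4606865]
```

View pics/w7.png

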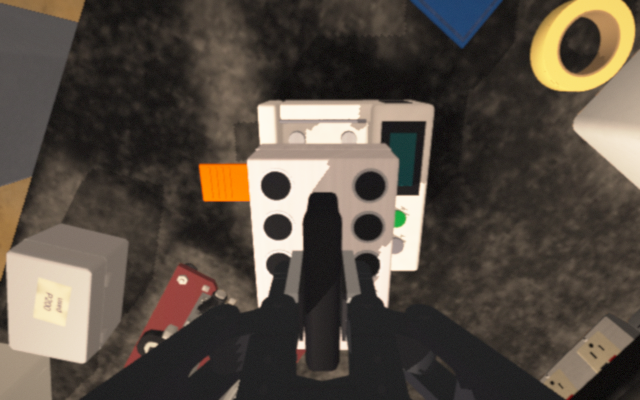

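View pics/t7.png

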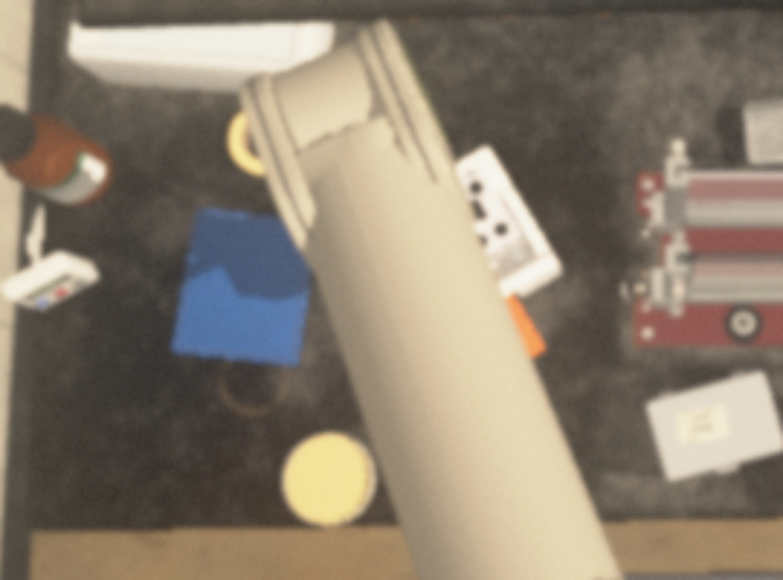

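The block is held level: grip 0.175 (about 15 mm, as the handle should give), force about −3 N. The mat centre is (0.523, 0.460) with yaw about −9°. Carrying it over.

>>> jog_arm:
  steps: [0.005,0.011,0.005,0,0.03,0.005,0.032,0.016,0,0.1,0.005,0.058,0.029,0,0.18,0.005,0.086,0.043,0,0.27,0.005,0.116,0.058,0,0.36,0.005,0.144,0.072,0,0.45,0.005,0.17,0.085,0,0.53,0.005,0.192,0.096,0,0.6,0.005,0.206,0.103,0,0.65,0.005,0.211,0.105,0,0.68]

```text
clock: 8.8
position: [0.5217, 0.4618, 0.2046]
ee_rot: [0.76, 0.649, -0.001, -0.0]
ft_force: [-0.3, -0.1, -2.7]
grip_width: 0.176
```

```bash
python3 - <<'E'
from h import *
from workcell import manip
for k in range(4): manip.camera("wrist")
c=manip.calibration("wrist");p,d=manip.camera("wrist");cv2.imwrite("pics/w8.png",p[:,:,::-1])
shift([.5234,.4598,.0685])
E
```

```text
pos [0.5234 0.4586 0.2058] yaw of tool y deg -9.05 tilt [-0.    -0.001 -1.   ] F [ 1.21  0.57 -2.99] t 9.05 grip 0.177
shift [ 0.0013 -0.0002  0.1373]
```

View pics/w8.png

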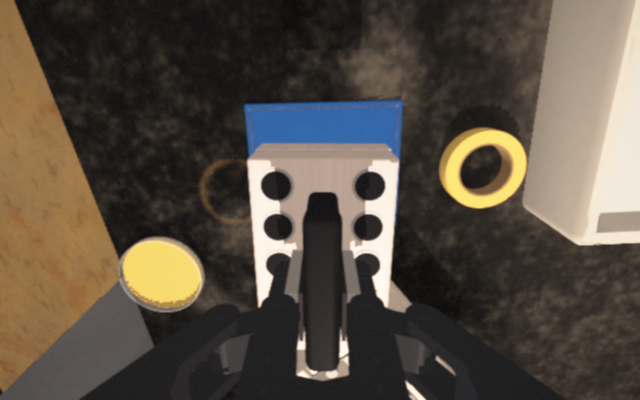

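The block is square over the mat, which shows at (247–400, 100–160). Lowering.

>>> jog_arm:
  steps: [0.005,0.001,0,0.008,0,0.005,0.001,0,0.022,0,0.005,0.001,0,0.04,0,0.005,0.001,0,0.058,0,0.005,0.001,0,0.076,0,0.005,0.001,0,0.093,0,0.005,0.001,0,0.108,0,0.005,0.001,0,0.12,0,0.005,0.001,0,0.127,0,0.005,0.001,0,0.13,0]

```text
clock: 10.05
position: [0.5233, 0.4605, 0.0756]
ee_rot: [0.761, 0.649, -0.0, 0.0]
ft_force: [0.2, 0.1, -1.6]
grip_width: 0.175
```

```bash
python3 - <<'E'
from h import *
shift([.5234,.4598,.0685])
E
```

```text
pos [0.5233 0.4605 0.0756] yaw of tool y deg -9.05 tilt [-0. -0. -1.] F [ 0.24  0.09 -1.63] t 10.05 grip 0.175
shift [-0.0006  0.0003  0.0071]
```

>>> jog_arm:
  steps: [0.005,0,0,0.001,0,0.005,0,0,0.002,0,0.005,0,0,0.003,0,0.005,0,0,0.004,0,0.005,0,0,0.005,0,0.005,0,0,0.006,0,0.005,0,0,0.007,0,0.005,0,0,0.0075,0,0.005,0,0,0.0075,0,0.005,0,0,0.0075,0]

```text
clock: 11.05
position: [0.5234, 0.4605, 0.0688]
ee_rot: [0.761, 0.649, 0.0, -0.0]
ft_force: [-0.2, -0.1, -1.6]
grip_width: 0.179
```

```bash
python3 - <<'E'
from h import *
shift([.5234,.4598,.0685])
E
```

```text
pos [0.5234 0.4605 0.0688] yaw of tool y deg -9.05 tilt [ 0.  0. -1.] F [-0.25 -0.1  -1.64] t 11.05 grip 0.179
shift [-0.0007  0.0001  0.0003]
```

>>> jog_arm:
  steps: [0.005,0,0,0.0005,0,0.005,0,0,0.001,0,0.005,0,0,0.001,0,0.005,0,0,0.0015,0,0.005,0,0,0.0015,0,0.005,0,0,0.002,0,0.005,0,0,0.002,0,0.005,0,0,0.002,0,0.005,0,0,0.002,0,0.005,0,0,0.002,0]

```text
clock: 12.05
position: [0.524, 0.4605, 0.0684]
ee_rot: [0.761, 0.649, 0.001, -0.0]
ft_force: [-2.6, -4.8, 11.5]
grip_width: 0.173
```

```bash
python3 - <<'E'
from h import *
shift([.5234,.4598,.0685])
E
```

```text
pos [0.524  0.4605 0.0684] yaw of tool y deg -9.08 tilt [ 0.001  0.001 -1.   ] F [-2.64 -4.83 11.5 ] t 12.05 grip 0.173
shift [-0.0007 -0.0005 -0.0001]
```

Contact: 11.5 N at z = 0.0684, as expected. Easing off, then opening.

>>> jog_arm:
  steps: [0.005,0,0,-0.001,0,0.005,0,0,-0.0015,0,0.02,0,0,-0.0015,0,0.03,0,0,-0.0015,0,0.04,0,0,-0.0015,0,0.045,0,0,-0.0015,0,0.045,0,0,-0.0015,0,0.045,0,0,-0.0015,0,0.045,0,0,-0.0015,0,0.045,0,0,-0.0015,0]

```text
clock: 13.05
position: [0.5234, 0.4606, 0.0683]
ee_rot: [0.761, 0.649, 0.0, -0.0]
ft_force: [-0.5, -0.2, -0.3]
grip_width: 0.528
```

>>> jog_arm:
  steps: [0.045,0,0,-0.005,0,0.045,0,0,-0.015,0,0.045,0,0,-0.03,0,0.045,0,0,-0.05,0,0.045,0,0,-0.075,0,0.045,0,0,-0.1,0,0.045,0,0,-0.13,0,0.045,0,0,-0.16,0,0.045,0,0,-0.18,0,0.045,0,0,-0.19,0]

```text
clock: 14.05
position: [0.524, 0.4609, 0.2623]
ee_rot: [0.761, 0.649, 0.002, -0.0]
ft_force: [0.5, -0.4, -1.2]
grip_width: 0.525
```

```bash
python3 - <<'E'
from h import *
from workcell import manip
for k in range(4): manip.camera("wrist")
c=manip.calibration("wrist");p,d=manip.camera("wrist");cv2.imwrite("pics/w9.png",p[:,:,::-1]); K=c['mtx'];T=c['world_to_cam'];W=cloud(d,K,T);hsv=cv2.cvtColor(p,cv2.COLOR_RGB2HSV)
roi=np.zeros(d.shape,bool); roi[80:300,250:400]=1
m=roi&(W[...,2]>.064)&(W[...,2]<.09)&(hsv[...,2]<90); N,l,s,_=cv2.connectedComponentsWithStats(m.astype(np.uint8)); i=1+s[1:,4].argmax(); m=l==i
X=plane(np.argwhere(m)[:,::-1],.076,K,T)[:,:2].astype(np.float32); print(cv2.minAreaRect(X),np.median(W[m][:,2]))
shift([.5234,.4598,.0685])
p,d=manip.camera("scene");cv2.imwrite("pics/s9.png",cv2.resize(p[130:260,220:380,::-1],None,fx=4.5,fy=4.5))
E
```

```text
((0.524503231048584, 0.46059247851371765), (0.07573721557855606, 0.013237597420811653), 81.43909454345703) 0.07545500879999989
pos [0.5229 0.4603 0.257 ] yaw of tool y deg -9.05 tilt [-0.001 -0.001 -1.   ] F [-0.06  0.24  0.16] t 14.3 grip 0.527
shift [-1.000e-04  8.000e-04  1.885e-01]
```

View pics/w9.png

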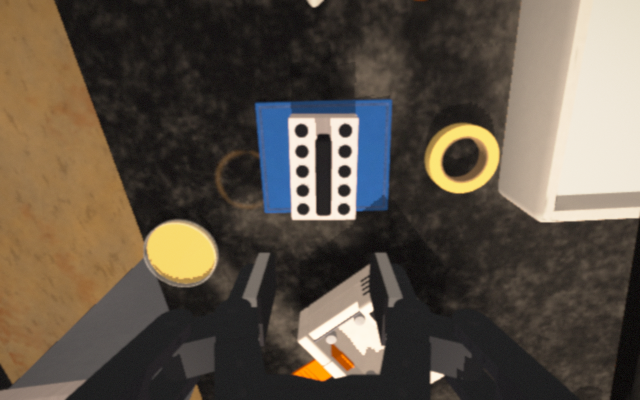

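View pics/s9.png

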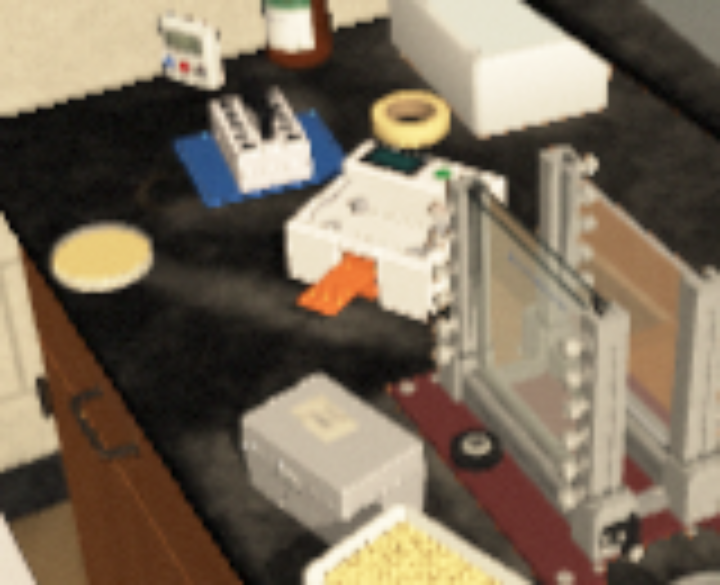

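The block stands upright in the middle of the mat (wrist view, handle at (323,172)). The tongue is back up and the objects around it look unmoved. Handing in.

```bash
python3 -c "
from workcell import manip
print(manip.hand_in())"
```

```text
the job is handed in; nothing more can be done
None
```

I pressed the tongue until the block popped up, let it go, then lifted the block out by its handle and set it upright on the blue mat. I handed in at about 14.4 s of the 51 s allowed; the hand-in gives no verdict.

- **Pop-up:** the block's top rose from about 0.074 m (from the given sizes) to 0.093 m. After I let go, the handle top was at 0.123 m and the tongue was back at its resting 0.036 m.
- **Placing:** the block's handle measured (0.5245, 0.4606) against a mat centre of (0.5234, 0.4598), so it is about 1 mm off. The handle's top was at 0.0755 m, where about 0.076 m is expected when it stands on the mat. It was released only after touching the mat.
- **End state:** the gripper was open, about 19 cm above where it let go, and the wrist force was near zero.
- **Other objects:** in the last pictures the tip box, tape roll and petri dish look unmoved, by eye only. The beaker was outside the part of the view I checked, but the arm never went near it.

No check failed. The dock position from the tongue and from the handle differed by 2 to 3 mm, close to the calibration error, so I used a value between them for pressing.

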